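# Isolate a power supply and release its bayonet fuse cap

## Robot

A 6-joint arm with a two-finger parallel gripper is mounted at the origin on the work surface. World frame = base frame: x ahead of the robot, y to its left, z up, the work surface at z = 0. Lengths are in mm, angles in rad, forces in N, time in s.
With the tool pointing down it reaches from about 300 to 775 mm from the base axis. Payload 14.6 kg.
Tool frame: the origin (TCP) lies at the very end of the fingers, on their centre line; the grasp point (between the pads) lies 19 mm behind it; z points along the fingers, y is the line along which they close (so a half turn about z gives the same grasp; the last joint's range is limited). The gripper opens to 94 mm and grips with 3 to 60 N. Pads are 16 mm wide; open, the fingers measure 119 mm over their backs; the gripper's body (75 mm by 177 mm) begins 78 mm behind the grasp point.
Start: joints at [1.069, 0.3, 1.521, -0, 1.321, -0.067], TCP at [231.672, 498.816, 205.446] pointing down, gripper open.
Joint ranges: [-3.03, 3.03], [-0.79, 2.21], [0.23, 2.52], [-1.04, 4.18], [0, 3.07], [-2.55, 2.55]. Speed limits (rad/s): [2.22, 2.22, 2.57, 3.14, 3.14, 3.14].

## Interface

Orientations are given as [roll, pitch, yaw] about the fixed x, y, z axes, in that order (R = Rz(yaw) Ry(pitch) Rx(roll)).
In Python, from cell import manip, eyes, ticket gives the robot as it stands. The module is installed in compiled form; this text tells all that it offers.
- The arm moves only by the tool arm_command, never from a script. Its argument "plan" is a list of rows, each a list of 5 numbers: the opening, from -1 (shut) to 1 (fully open), then the shift along the tool's x, y, z in m, then the turn about the tool's z in rad. In form: [[jaw, dx, dy, dz, roll], ...]. A call has 1 to 20 rows; each row shifts and turns the commanded pose from where the row before left it, along the tool's axes as they then stand; what a row does not reach is not made up. A row lasts 1/8 s, in which the tool goes at most 62.5 mm and 10.7 degrees, less where a joint would pass 70% of its speed; a pose out of reach is approached as far as the arm can. A call is refused whole if a number of a shift passes 0.0625 or a number of a turn 0.188, either way. A call with a gripper value outside its range is refused whole. The fingers move at their own pace and stop on an object; "newtons" is the grip in N (left out, the last holds). Time passes only in rows, so rows that do not move let the fingers close. It gives the time, the measured TCP pose, the force, the opening and the grip force at its end, in the units of the state.
- manip.read_state(): the state, without advancing time (a new reading comes with each control period).
- eyes.camera(name): name is "scene" or "top" or "wrist"; returns a dict with "img" (384x512x3 uint8, blue, green, red), "z_map" (384x512 float32, mm along the optical axis (not along the pixel's ray), 0 where there is no reading), "fx", "fy", "cx", "cy" (pixels), "eye" and "orientation" of the camera in the world. Camera axes: x right, y down, z forward; pixel columns grow to the right and rows downward; lengths in mm; the calibration is good to about 2 mm. A picture is of the moment at which its call begins.
- ticket.sign_off(): hands the job in; it is judged then, once.
The state is a dict: "clock": time; "joints": joint angles; "qd": joint speeds; "effort": joint torques, N m; "eef_pos": TCP position; "eef_rot": TCP orientation; "wrist_force": force on the tool from outside, world axes, zero at the start; "moment": the same for the moment, N m; "finger_gap": finger opening in mm; "finger_force": force on a finger pad.
Only numpy, scipy, OpenCV 4.12 (cv2) and the standard library are available. Lean on these libraries where they do the work, as an engineer would, in place of code of your own. Each camera call takes 0.05 s, during which the arm holds its last target. There are 200 camera calls.

## Task

Make the opened power supply safe: lift the yellow guard on the switch box well up, flip the toggle under it fully over towards the guard's hinge (off), and close the guard again. Only then push the red fuse cap down against its spring, twist it anticlockwise until its catch lets go, lift it out and set it down (do not drop it) upright on the floor of the blue parts tray, beside the relay. Leave the black fuse cap locked and do not disturb anything else.

Things in the scene. Friction and masses are not known exactly. Their poses are not given: they have to be found in the camera images.
- chassis: opened power supply, fixed: aluminium deck 120 (x) x 200 (y) mm, top 45 mm above the bench, with a lower green board along its -x side. Origin on the bench under the deck's centre. Two alike bayonet fuse holders on the deck at (0, +42) and (0, -42) mm in this frame; either can hold the red cap. Their steel catches lie within 31 mm of the holder's axis and rise 21 mm above the deck
- red_cap_bar (a point): centre of the red fuse cap's grip bar, on the cap's axis; z up, x along the bar. Bar 38 mm long (x), 12 thick (y), 28 high, on a round head 46 mm across and 6 thick; below it a 36 mm barrel 24 high with two steel lugs at its foot along +x and -x, reaching 25 mm from the axis. Point 44 mm above the underside, 14 below the top. Locked: 100 mm above the bench, x along the chassis x
- black_cap_bar (a point): black fuse cap, the same but black, locked in the other holder, 84 mm from the red one; leave it alone
- switch_box: grey switch box, fixed, 170 (x) x 150 (y) x 50 mm high; origin on the bench under its centre, z up. The guard and toggle stand in the middle of its top
- guard (a joint): angle of the yellow guard (rad): 0 closed, 1.9 fully open; it falls open to 1.9 when let go beyond about 1.4 and falls shut below about 0.5
- guard_hinge (a point): point on the guard's hinge axis, 37 mm from the box's centre towards the box's +x, 52 mm above the bench. The axis is the box's y; the free end rises and swings over towards the box's +x. The frame turns with the guard
- guard_sides (a point): grip point on the guard, moving with it: midway between its flat sides (36 mm apart along y), 58 mm from the hinge towards the free end and 26 mm above the hinge when closed. The guard is a hollow yellow box 75 (x) x 36 (y) x 44 mm high, open below, with a small lip at the top of its free end
- toggle (a joint): angle of the toggle (rad): 0 is on (leaning to the box's -x, away from the hinge), 0.8 is off (leaning to the box's +x, towards the hinge); stays where left, moved by about 2 N at the tip
- toggle_tip (a point): tip of the white toggle, 34 mm from its pivot, which lies 8 mm from the box's centre towards -x and 52 mm above the bench; lever 8 mm thick
- tray: blue open parts tray, fixed, 170 (x) x 100 (y) x 28 mm high, walls 4 mm, floor 4 mm thick; origin on the bench under its centre, x along its length
- relay_center (a point): spare relay, whitish block 24 x 30 x 20 mm, lying in the parts tray; point at its centre. The cap must stand beside it
- capacitor_center (a point): loose blue capacitor, upright cylinder 24 mm across and 36 high, standing on the supply's deck beside the fuse holders; point at its centre. Bystander
- screwdriver: screwdriver lying across the back of the bench at the left; bystander
- spray_can: upright can, 52 mm across, 150 high, at the back of the bench; origin under its centre. Bystander
- multimeter: orange multimeter 150 x 80 x 41 mm lying on the bench at the left; bystander
- reel: grey reel, 60 mm across, 40 high, on the bench at the right; bystander
- mug: white mug, 76 mm across, 90 high, on the bench at the right; bystander
- heatsink: finned aluminium heat sink 50 x 40 x 30 mm on the bench at the back; bystander
- red_cap: the red cap (50 to 100 g); origin at its underside. To release: press 8.5 mm down (7 is enough, bottom at 11; the spring gives 4 N at rest, 10 N at 8.5 mm; unpressed, a 6 mm tooth blocks the turn), turn anticlockwise from above by 70 degrees while kept down (free between 55 and 130), then lift straight up (25 mm clears the catches). It takes a firm grip
Things that resemble listed ones, but are neither listed nor needed, are in the scene too. What is meant by the tray is not pink or purple, and is the larger of those in its own colour.

How it is judged:
By the outcome, as a careful person would: the job done as asked, in the order asked, and still so for the second after the job is handed in, with the robot touching nothing.
It also fails if it takes over 72 s, if anything falls off the work surface, if the arm or the gripper's body presses on something with over 40 N, if the wrist force passes 120 N, or if a joint passes its speed limit or range.

## Working session

There is one attempt and no reset: what is moved stays moved. The work goes in short steps, Python scripts to look and compute and a tool call to move; the robot and the scene stay as the last step left them, time stands still between calls to the robot, and variables do not carry over. Pictures are saved under pics/ and viewed, at most 10 in all, crops included, and the job is handed in when it is done.

Besides the shell and the picture viewer there is one more tool, called after "Emit:" by a JSON object that holds its "op" and its "data". arm_command: Moves the arm, as the interface text tells. Its arguments: {"type":"object","properties":{"plan":{"type":"array"},"newtons":{"type":"number"}},"required":["plan"]}

```bash
mkdir -p pics; cat > h.py <<'E'
import numpy as np, cv2
from scipy.spatial.transform import Rotation as R
from cell import manip, eyes, ticket
def cam(n):
    c=eyes.camera(n); o=np.array(c["orientation"],float)
    M=o if o.shape==(3,3) else (R.from_euler('xyz',o).as_matrix() if o.size==3 else R.from_quat(o).as_matrix())
    z=c["z_map"]; v,u=np.mgrid[:z.shape[0],:z.shape[1]]
    P=np.stack([(u-c["cx"])/c["fx"]*z,(v-c["cy"])/c["fy"]*z,z],-1)@M.T+np.array(c["eye"])
    P[z==0]=np.nan
    c["P"]=P; return c
E
python3 - <<'E'
from h import *
for n in("top","scene"):
    c=cam(n); print(n,c["eye"],c["orientation"],c["fx"]); cv2.imwrite(f"pics/{n}0.png",cv2.resize(c["img"],(800,600)))
    np.savez(f"{n}0.npz",img=c["img"],P=c["P"])
print(manip.read_state())
E
```

```text
top [ 222.1348365    11.71329756 1722.51045818] [-2.96217189e+00 -1.28225270e-03 -1.59035780e+00] 496.38450081484353
scene [ 887.91512718  647.52114278 1073.52228468] [-2.51230339  0.01822923  2.55939905] 425.98518081908907
{'clock': 0.1, 'joints': array([ 1.06939925e+00,  3.00438467e-01,  1.52153360e+00,  3.62146673e-06,
        1.32070421e+00, -6.65862717e-02]), 'qd': array([-0.00042492, -0.00156369, -0.00163703, -0.00097131,  0.00076979,
        0.00073077]), 'effort': array([ 3.26100366e-03, -5.32640612e+01, -3.53286624e+01,  7.10296654e-02,
        2.35092145e-02, -8.70441954e-05]), 'eef_pos': array([231.55887842, 498.61049048, 204.92431552]), 'eef_rot': array([-3.14051166e+00, -7.56015683e-05,  2.70678091e+00]), 'wrist_force': array([-0.16186344,  0.59462853, -0.20791618]), 'moment': array([0.00226378, 0.06416526, 0.03175243]), 'finger_force': 0.0, 'finger_gap': 94.06422802746607}
```

View pics/top0.png

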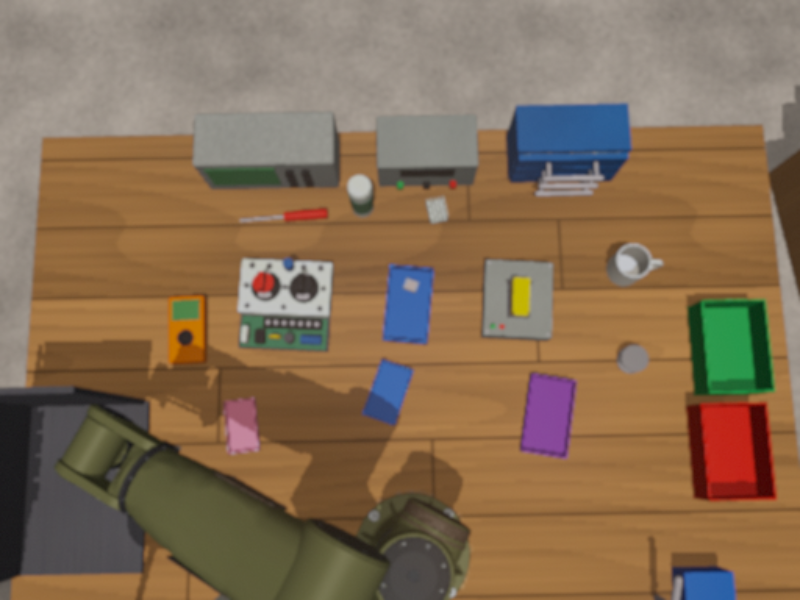

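View pics/scene0.png

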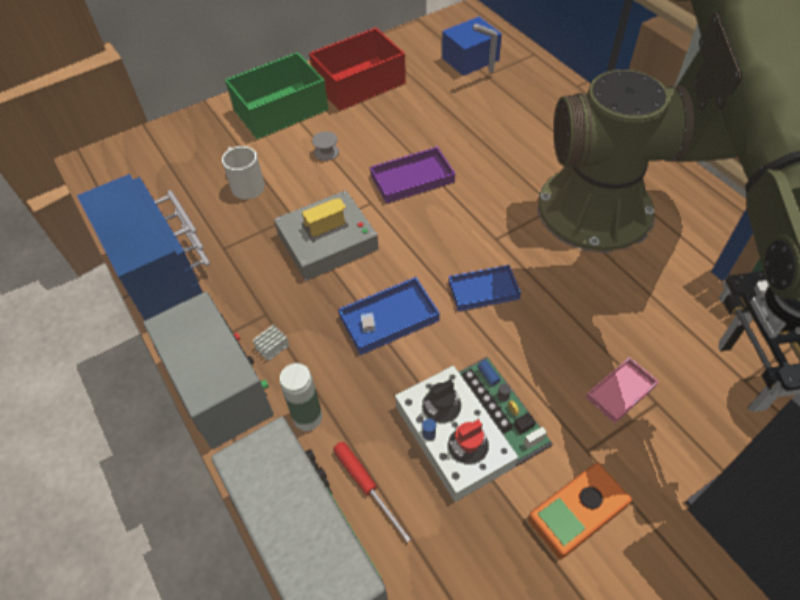

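The tray is the larger blue one at (410,303) holding the whitish relay at (411,285). The smaller blue one at (388,391) is a decoy, and the pink and purple trays are excluded. The red cap is at (264,284), the black cap at (304,288), the guard at (521,296) and the capacitor at (289,263).

```bash
python3 - <<'E'
from h import *
for n in("top","scene"):
    d=np.load(n+"0.npz"); img,P=d["img"],d["P"]; hsv=cv2.cvtColor(img,cv2.COLOR_BGR2HSV)
    H,S,V=[hsv[...,i].astype(int) for i in range(3)]
    box=lambda x0,x1,y0,y1,z0,z1:(P[...,0]>x0)&(P[...,0]<x1)&(P[...,1]>y0)&(P[...,1]<y1)&(P[...,2]>z0)&(P[...,2]<z1)
    A=box(150,750,-450,500,-20,200)
    ms={"guard":A&(abs(H-27)<6)&(S>150)&(V>90)&(P[...,2]>70)&(P[...,1]<0),
     "red":A&((H<6)|(H>174))&(S>150)&(P[...,2]>70)&(P[...,1]>100),
     "blue":A&(abs(H-110)<10)&(S>120)&(P[...,2]<40)&(P[...,1]<160),
     "tall>75,y>100":box(350,600,150,420,75,140)&(V<90)}
    for k,m in ms.items():
        nn,l,st,_=cv2.connectedComponentsWithStats(m.astype(np.uint8))
        for i in range(1,nn):
            if st[i,4]<25: continue
            q=P[l==i]; r=cv2.minAreaRect(q[:,:2].astype(np.float32))
            print(n,k,st[i],np.median(q,0).round(),"rect",np.round(r[0]),np.round(r[1]),round(r[2],1),"zmax",np.percentile(q[:,2],[5,95]).round())
    # box top & deck & relay
    for k,m in {"box":box(300,700,-350,-20,44,56)&(S<60),"deck":box(300,700,100,420,40,50)&(S<60)&(V>120),"relay":box(300,650,-60,140,10,34)&(S<70)&(V>120)}.items():
        nn,l,st,_=cv2.connectedComponentsWithStats(m.astype(np.uint8))
        for i in range(1,nn):
            if st[i,4]<15: continue
            q=P[l==i]; r=cv2.minAreaRect(q[:,:2].astype(np.float32)); print(n,k,st[i],np.round(r[0]),np.round(r[1]),round(r[2],1),q[:,2].mean().round())
E
```

```text
top guard [327 178  12  24 272] [ 531. -243.   97.] rect [ 531. -243.] [37. 81.] 87.6 zmax [ 89. 103.]
top red [162 175  13  11 114] [572. 305.  92.] rect [575. 309.] [36. 41.] 0.9 zmax [ 83. 118.]
top blue [ 246  170   31   49 1161] [530.  -2.   5.] rect [534.  -3.] [ 94. 168.] 83.4 zmax [-2. 23.]
top blue [233 231  30  40 710] [341.  45.   4.] rect [340.  45.] [ 69. 122.] 70.1 zmax [-3. 12.]
top tall>75,y>100 [186 175  14  13 121] [567. 224.  90.] rect [567. 226.] [36. 44.] 16.6 zmax [ 83. 117.]
top box [ 309  166   45   51 1492] [ 537. -244.] [150. 170.] 85.9 50.0
top deck [ 152  165   60   37 1089] [573. 269.] [201. 122.] 86.4 45.0
top deck [154 208   4  11  33] [471. 357.] [35. 12.] 1.8 46.0
top relay [258 178  10   9  58] [577. -10.] [29. 25.] 67.8 24.0
top relay [237 234   6  16  16] [370.  74.] [ 3. 54.] 68.9 20.0
scene guard [194 133  21  10  36] [ 558. -236.   97.] rect [ 546. -244.] [35. 60.] 89.3 zmax [ 94. 101.]
scene red [291 269  17  12  88] [580. 310. 114.] rect [577. 304.] [26. 37.] 88.8 zmax [ 86. 117.]
scene red [294 276  15  11  95] [578. 322.  87.] rect [578. 324.] [20. 41.] 80.0 zmax [84. 91.]
scene blue [288 174  42  22 564] [344.  41.   4.] rect [342.  45.] [ 76. 125.] 70.7 zmax [ 0. 20.]
scene blue [ 217  183   64   39 1112] [529.  -5.   5.] rect [536.  -2.] [103. 168.] 84.4 zmax [ 1. 28.]
scene tall>75,y>100 [274 243  17  18 228] [575. 233.  92.] rect [574. 229.] [40. 45.] 32.5 zmax [ 84. 116.]
scene box [ 176  122   65   50 1312] [ 538. -243.] [154. 171.] 86.0 51.0
scene deck [ 253  235   78   81 1918] [574. 269.] [202. 120.] 86.5 45.0
scene deck [336 274  14   9  62] [472. 359.] [13. 36.] 88.3 46.0
scene relay [231 201   9  10  65] [579.  -8.] [32. 23.] 69.7 25.0
```

Emit:
{"op": "arm_command", "data": {"plan": [[1,-0.022,-0.02,-0.015,0],[1,-0.045,-0.042,-0.015,0],[1,-0.045,-0.042,-0.01,0],[1,-0.045,-0.042,-0.01,0],[1,-0.045,-0.042,0,0.18],[1,0,0,0,0]]}}

```text
clock: 0.85
eef_pos: [336.5, 241.2, 255.4]
eef_rot: [3.141, 0.0, 2.519]
wrist_force: [0.2, 0.6, 0.7]
finger_gap: 94.2
finger_force: 0.0
```

Emit:
{"op": "arm_command", "data": {"plan": [[1,0,0,0,0.185],[1,0,0,0,0.185],[1,0,0,0,0.185],[1,0,0,0,0.185],[1,0,0,0,0.185],[1,0,0,0,0.185],[1,0,0,0,0.185],[1,0,0,0,0.185],[1,0,0,0,0.185],[1,0,0,0,0.185],[1,0,0,0,0.185],[1,0,0,0,0.185],[1,0,0,0,0.185],[1,0,0,0,0.185],[1,0,0,0,0]]}}

```text
clock: 2.72
eef_pos: [335.0, 244.7, 255.0]
eef_rot: [3.141, 0.001, -0.06]
wrist_force: [-0.6, -0.6, 0.4]
finger_gap: 94.0
finger_force: 0.0
```

```bash
cat >> h.py <<'E'
def to(x,y,z,yaw=None):
    s=manip.read_state(); p=s["eef_pos"]; M=R.from_euler('xyz',s["eef_rot"]).as_matrix()
    d=M.T@(np.array([x,y,z])-p); print("pos",p.round(1),"yaw",s["eef_rot"][2].round(3),"j",s["joints"].round(2),"shift tool mm",d.round(1), "turn",None if yaw is None else round(s["eef_rot"][2]-yaw,3))
E
python3 -c "
from h import *
to(500,-244,255,-.0716)"
```

```text
pos [335.  244.7 255. ] yaw -0.06 j [ 0.54 -0.05  1.8   0.    1.39  2.17] shift tool mm [194.1 477.8   0. ] turn 0.011
```

Emit:
{"op": "arm_command", "data": {"plan": [[1,0.01,0.028,0,0.011],[1,0.02,0.05,0,0],[1,0.02,0.05,0,0],[1,0.02,0.05,0,0],[1,0.02,0.05,0,0],[1,0.02,0.05,0,0],[1,0.02,0.05,0,0],[1,0.02,0.05,0,0],[1,0.02,0.05,0,0],[1,0.02,0.05,0,0],[1,0,0,0,0],[1,0,0,0,0]]}}

```text
clock: 4.22
eef_pos: [489.8, -245.8, 254.9]
eef_rot: [-3.141, 0.001, -0.071]
wrist_force: [0.5, 0.1, -0.3]
finger_gap: 94.0
finger_force: 0.0
```

```bash
python3 - <<'E'
from h import *
to(500,-244,255,-.0716)
c=cam("wrist"); print(c["eye"],c["orientation"]); cv2.imwrite("pics/w1.png",cv2.resize(c["img"],(800,600)))
np.savez("w1.npz",img=c["img"],P=c["P"])
E
```

```text
pos [ 489.8 -245.8  254.9] yaw -0.071 j [-0.53  0.26  1.45  0.    1.43  1.11] shift tool mm [10.1 -2.6 -0.1] turn 0.001
[ 561.97443355 -250.3737148   433.98325008] [ 2.88945503e+00  2.51920240e-04 -1.64175125e+00]
```

View pics/w1.png

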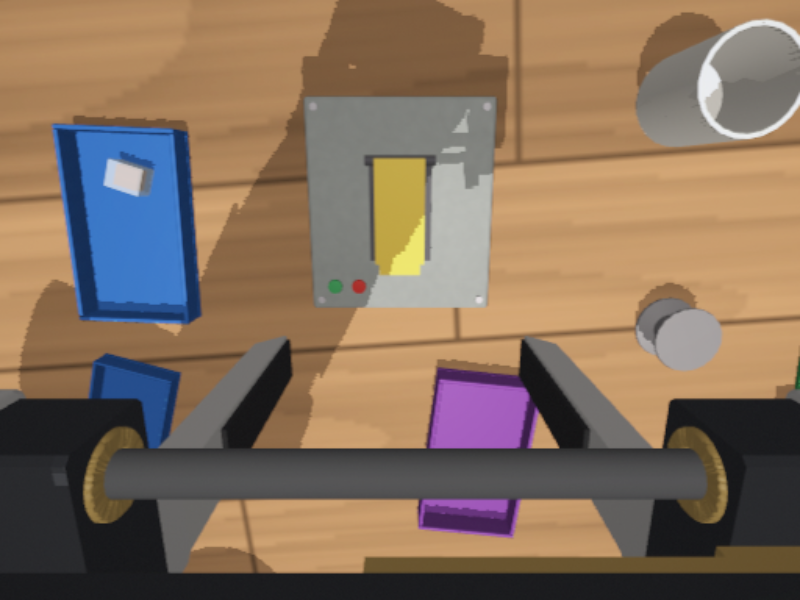

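The wrist picture shows the guard at (400,215). The dark hinge bracket is at its far end (400,160), so the box's +x is world +x. The relay is at (128,176) in the large blue tray.

```bash
python3 - <<'E'
from h import *
d=np.load("w1.npz"); img,P=d["img"],d["P"]; hsv=cv2.cvtColor(img,cv2.COLOR_BGR2HSV)
H,S,V=[hsv[...,i].astype(int) for i in range(3)]; Z=P[...,2]
X,Y=P[...,0],P[...,1]; near=(X>430)&(X<650)&(Y>-350)&(Y<-150)
for k,m in {"guardtop":near&(abs(H-26)<7)&(S>120)&(Z>88),"guardlow":near&(abs(H-26)<7)&(S>120)&(Z>55)&(Z<90),"box":near&(abs(Z-50)<5)&(S<90),"bracket":near&(Z>56)&(S<90),
 "tray":(abs(H-107)<12)&(S>120)&(Y<80)&(X>430)&(Z<40)&(Z>20),"relay":(S<70)&(Y>-60)&(Y<60)&(Z>18)&(Z<32)&(X>500)}.items():
    q=P[m]; q=q[np.isfinite(q).all(1)]
    if len(q)<5: print(k,len(q)); continue
    r=cv2.minAreaRect(q[:,:2].astype(np.float32)); print(k,len(q),np.round(r[0],1),np.round(r[1],1),round(r[2],1),"z",np.percentile(q[:,2],[2,50,98]).round(1),"x",np.percentile(q[:,0],[1,99]).round(1))
E
```

```text
guardtop 3739 [ 532.4 -252. ] [106.1  81.5] 85.9 z [ 94.6  96.6 380.7] x [494.  572.8]
guardlow 36 [ 576. -246.] [ 4.4 39.4] 2.7 z [55.6 57.  58.5] x [573.3 577.3]
box 13124 [ 537.5 -244.8] [150.  168.3] 86.0 z [48.3 49.9 51.8] x [454.4 621.9]
bracket 45127 [ 528.2 -247. ] [149.6  98.7] 86.9 z [275.1 369.4 388.6] x [481.7 527.8]
tray 1898 [535.2  -3.4] [101.9 169.3] 83.8 z [20.3 26.8 29.1] x [448.8 621.7]
relay 454 [590.9   7.4] [76.2 29. ] 54.9 z [18.9 23.7 25.4] x [564.5 593.3]
```

Emit:
{"op": "arm_command", "data": {"plan": [[0.4,0.0264,-0.0047,0.03,0],[0.4,0,0,0.05,0],[0.4,0,0,0.05,0],[0.4,0,0,0.04,0],[0.4,0,0,0.02,0],[0.4,0,0,0.005,0],[0.4,0,0,0,0],[0.4,0,0,0,0]]}}

```text
clock: 5.28
eef_pos: [517.0, -244.0, 61.5]
eef_rot: [3.141, -0.002, -0.074]
wrist_force: [-0.2, -0.1, -0.5]
finger_gap: 66.3
finger_force: 0.0
```

```bash
python3 -c "
from h import *
to(516.5,-243,59,-.07)"
```

```text
pos [ 517.  -244.    61.5] yaw -0.074 j [-0.5   0.5   1.6  -0.    1.04  1.14] shift tool mm [-0.5 -0.9  2.5] turn -0.004
```

Emit:
{"op": "arm_command", "data": {"plan": [[-0.4,0,0,0.002,0],[-0.4,0,0,0,0],[-0.4,0,0,0,0],[-0.4,0,0,0,0],[-0.4,0,0,0,0],[-0.4,0.0027,0,-0.0049,0],[-0.4,0.0027,0,-0.0048,0],[-0.4,0.0035,0,-0.0043,0],[-0.4,0.0035,0,-0.0043,0],[-0.4,0,0,0,0]], "newtons": 15}}

```text
clock: 6.52
eef_pos: [529.3, -244.6, 77.0]
eef_rot: [-3.141, -0.0, -0.074]
wrist_force: [0.4, 6.6, 0.3]
finger_gap: 35.7
finger_force: 15.0
```

Emit:
{"op": "arm_command", "data": {"plan": [[-0.4,0.0042,0,-0.0036,0],[-0.4,0.0042,0,-0.0036,0],[-0.4,0.0047,0,-0.0028,0],[-0.4,0.0048,0,-0.0029,0],[-0.4,0.0051,0,-0.002,0],[-0.4,0.0052,0,-0.002,0],[-0.4,0.0054,0,-0.001,0],[-0.4,0.0055,0,-0.0011,0],[-0.4,0.0056,0,0,0],[-0.4,0.0055,0,0,0],[-0.4,0.0055,0,0.0008,0],[-0.4,0.0054,0,0.0009,0],[-0.4,0.0053,0,0.0018,0],[-0.4,0.0052,0,0.0019,0],[-0.4,0.0049,0,0.0027,0],[-0.4,0.0048,0,0.0027,0],[-0.4,0,0,0,0]]}}

```text
clock: 8.65
eef_pos: [610.9, -250.4, 85.6]
eef_rot: [-3.141, -0.002, -0.074]
wrist_force: [1.7, 6.9, 1.3]
finger_gap: 35.9
finger_force: 15.0
```

Emit:
{"op": "arm_command", "data": {"plan": [[0.4,0,0,0,0],[0.4,0,0,0,0],[0.4,0,0,0,0],[0.4,0,0,-0.03,0],[0.4,0,0,-0.04,0],[0.4,0,0,-0.03,0],[0,-0.03,0,0,0],[-1,-0.05,0,0,0],[-1,-0.038,0,0,0],[-1,0,0,0,0],[-1,0,0,0,0]]}}

```text
clock: 10.02
eef_pos: [492.7, -242.5, 185.1]
eef_rot: [3.141, -0.001, -0.074]
wrist_force: [1.2, 0.3, -0.2]
finger_gap: 19.1
finger_force: 0.0
```

```bash
python3 - <<'E'
from h import *
to(492.6,-241.4,72,-.07)
c=cam("wrist"); cv2.imwrite("pics/w2.png",cv2.resize(c["img"],(800,600)))
P,img=c["P"],c["img"].astype(int); X,Y,Z=P[...,0],P[...,1],P[...,2]
m=(abs(Y+244)<16)&(X>490)&(X<560)&(Z>56)&(Z<95)
q=P[m]; print(len(q)); t=q[q[:,2]>75]; print("tip",t.mean(0).round(1) if len(t) else None, q[:,2].max() if len(q) else None, manip.read_state()["finger_gap"])
E
```

```text
pos [ 492.7 -242.5  185.1] yaw -0.074 j [-0.52  0.31  1.55  0.    1.28  1.12] shift tool mm [ -0.3  -1.1 113.1] turn -0.004
174
tip [ 519.  -243.3   83.1] 88.46066083522174 15.633641316325303
```

View pics/w2.png

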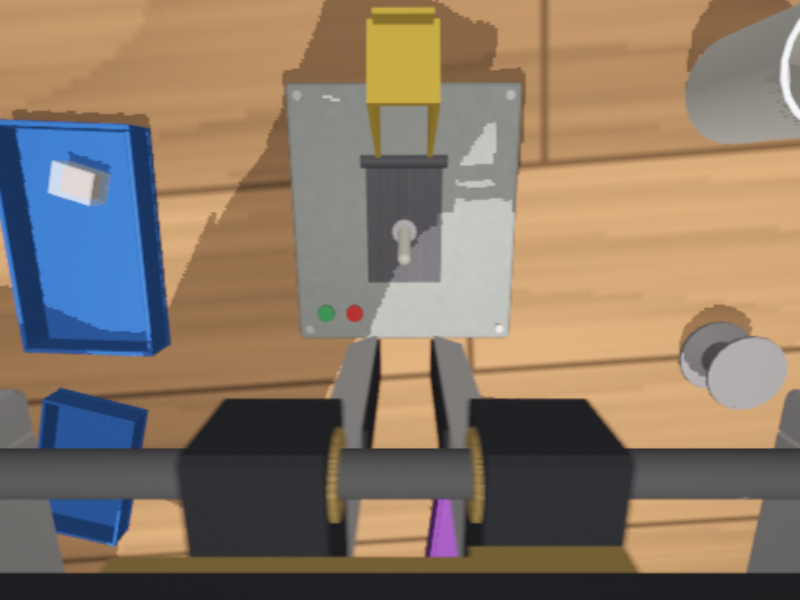

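The guard stands open (yellow at the top, (403,60)) and the toggle leans to -x with its tip at (404,255).

Emit:
{"op": "arm_command", "data": {"plan": [[-1,0,-0.001,0.05,0],[-1,0,0,0.04,0],[-1,0,0,0.018,0],[-1,0,0,0.005,0],[-1,0,0,0,0],[-1,0.01,0,0,0],[-1,0.01,0,0,0],[-1,0.005,0,0,0],[-1,0.004,0,0,0],[-1,0.003,0,0,0],[-1,0,0,0,0]]}}

```text
clock: 11.45
eef_pos: [524.3, -243.6, 71.7]
eef_rot: [3.142, -0.0, -0.074]
wrist_force: [-1.0, -0.9, 1.3]
finger_gap: 0.6
finger_force: 1.0
```

Emit:
{"op": "arm_command", "data": {"plan": [[-1,0.002,0,0,0],[-1,0.002,0,0,0],[-1,0,0,0,0]]}}

```text
clock: 11.82
eef_pos: [526.6, -243.7, 71.3]
eef_rot: [-3.141, 0.004, -0.074]
wrist_force: [-13.2, -1.6, 4.4]
finger_gap: 0.7
finger_force: 7.0
```

Emit:
{"op": "arm_command", "data": {"plan": [[-1,-0.015,0,0,0],[-1,0,0,-0.04,0],[-1,0,0,-0.05,0],[0.2,0,0,-0.023,0],[0.4,0,0,0,0]]}}

```text
clock: 12.45
eef_pos: [513.9, -242.8, 186.2]
eef_rot: [3.141, -0.003, -0.074]
wrist_force: [0.2, -0.2, -0.2]
finger_gap: 16.9
finger_force: 0.0
```

```bash
python3 - <<'E'
from h import *
to(617.7,-250.1,79.5,-.07)
c=cam("wrist")
P=c["P"]; X,Y,Z=P[...,0],P[...,1],P[...,2]
m=(abs(Y+244)<16)&(X>500)&(X<570)&(Z>75)&(Z<95)
print("tip",P[m].mean(0).round(1),m.sum())
i=c["img"].astype(int); y=(i[...,0]<90)&(i[...,2]>120)&(i[...,1]>100)&(Z>100)&(Z<160)&(X>560)
print(np.percentile(P[y],[2,50,98],axis=0).round(1))
E
```

```text
pos [ 513.9 -242.8  186.2] yaw -0.074 j [-0.51  0.35  1.49  0.    1.29  1.14] shift tool mm [103.7  -0.5 107. ] turn -0.004
tip [ 541.9 -245.    84.4] 72
[[ 597.5 -267.8  109.1]
 [ 620.7 -250.4  116. ]
 [ 641.6 -232.7  122.5]]
```

Emit:
{"op": "arm_command", "data": {"plan": [[0.4,0.03,0,0,0],[0.4,0.05,0,0,0],[0.4,0.024,-0.0005,0,0],[0.4,0,0,0,0],[0.4,0,0,0.02,0],[0.4,0,0,0.04,0],[0.4,0,0,0.03,0],[0.4,0,0,0.017,0],[0.4,0,0,0,0],[-0.4,0,0,0,0],[-0.4,0,0,0,0],[-0.4,0,0,0,0],[-0.4,0,0,0,0]], "newtons": 15}}

```text
clock: 14.12
eef_pos: [617.1, -250.6, 78.3]
eef_rot: [3.14, -0.001, -0.074]
wrist_force: [-0.1, -5.2, 1.4]
finger_gap: 35.9
finger_force: 15.0
```

Emit:
{"op": "arm_command", "data": {"plan": [[-0.4,-0.0037,0,-0.0032,0],[-0.4,-0.004,0,-0.0029,0],[-0.4,-0.0048,0,-0.0027,0],[-0.4,-0.0049,0,-0.0027,0],[-0.4,-0.0052,0,-0.0019,0],[-0.4,-0.0053,0,-0.0018,0],[-0.4,-0.0054,0,-0.0009,0],[-0.4,-0.0055,0,-0.0008,0],[-0.4,-0.0055,0,0,0],[-0.4,-0.0056,0,0,0],[-0.4,-0.0055,0,0.0011,0],[-0.4,-0.0054,0,0.001,0],[-0.4,-0.0052,0,0.002,0],[-0.4,-0.0051,0,0.002,0],[-0.4,-0.0048,0,0.0029,0],[-0.4,-0.0047,0,0.0028,0],[-0.4,-0.0042,0,0.0036,0],[-0.4,-0.0042,0,0.0036,0],[-0.4,0,0,0,0]]}}

```text
clock: 16.5
eef_pos: [528.1, -244.2, 76.2]
eef_rot: [3.14, -0.001, -0.074]
wrist_force: [-1.9, -6.7, 2.2]
finger_gap: 35.8
finger_force: 15.0
```

Emit:
{"op": "arm_command", "data": {"plan": [[-0.4,-0.0035,0,0.0043,0],[-0.4,-0.0035,0,0.0043,0],[-0.4,-0.0027,0,0.0048,0],[-0.4,-0.0027,0,0.0049,0],[-0.4,0,0,0,0]]}}

```text
clock: 17.12
eef_pos: [515.7, -243.3, 57.7]
eef_rot: [3.14, -0.001, -0.074]
wrist_force: [-2.2, -7.3, 0.2]
finger_gap: 36.2
finger_force: 15.0
```

Release, rise, then look back at the guard and head for the supply.

Emit:
{"op": "arm_command", "data": {"plan": [[0.4,0,0,0,0],[0.4,0,0,0,0],[0.4,0,0,0,0],[0.4,0,0,-0.03,0],[0.4,0,0,-0.05,0],[0.4,0,0,-0.06,0],[0.4,0,0,-0.05,0],[0.4,0,0,0,0],[0.4,0,0,0,0]]}}

```text
clock: 18.25
eef_pos: [515.6, -242.2, 246.4]
eef_rot: [-3.141, 0.001, -0.074]
wrist_force: [0.8, 0.2, 0.2]
finger_gap: 65.7
finger_force: 0.0
```

```bash
python3 - <<'E'
from h import *
c=cam("wrist")
P=c["P"]; X,Y,Z=P[...,0],P[...,1],P[...,2]
i=c["img"].astype(int); y=(i[...,0]<100)&(i[...,2]>110)&(i[...,1]>95)&(Z>55)&(Z<160)&(X>480)&(X<640)&(abs(Y+244)<30)
print(y.sum(),np.percentile(P[y],[2,50,98],axis=0).round(1))
to(540,305,245,-.063)
E
```

```text
1282 [[ 509.2 -262.5   59.3]
 [ 553.2 -239.9   95.9]
 [ 573.9 -226.4   97.4]]
pos [ 515.4 -242.2  245.9] yaw -0.074 j [-0.5   0.32  1.4   0.    1.42  1.14] shift tool mm [ -16.  -547.5    1.5] turn -0.011
```

The guard is closed, with its top flat at 96 mm. Next I go over to the supply.

Emit:
{"op": "arm_command", "data": {"plan": [[0.1,0,-0.025,0,-0.011],[0.1,-0.005,-0.05,0,0],[0.1,-0.005,-0.052,0,0],[0.1,-0.005,-0.052,0,0],[0.1,-0.005,-0.052,0,0],[0.1,-0.005,-0.052,0,0],[0.1,-0.005,-0.052,0,0],[0.1,-0.005,-0.052,0,0],[0.1,-0.005,-0.052,0,0],[0.1,-0.005,-0.052,0,0],[0.1,0,-0.045,0,0],[0.1,0,-0.015,0,0],[0.1,0,0,0,0],[0.1,0,0,0,0]]}}

```text
clock: 20.05
eef_pos: [506.2, 309.0, 247.1]
eef_rot: [3.141, 0.0, -0.064]
wrist_force: [-0.3, -0.8, 0.1]
finger_gap: 51.6
finger_force: 0.0
```

```bash
python3 - <<'E'
from h import *
c=cam("wrist"); cv2.imwrite("pics/w3.png",cv2.resize(c["img"],(800,600)))
P=c["P"]; X,Y,Z=P[...,0],P[...,1],P[...,2]
hsv=cv2.cvtColor(c["img"],cv2.COLOR_BGR2HSV); H,S,V=[hsv[...,k].astype(int) for k in range(3)]
red=((H<8)|(H>172))&(S>130)&(X>500)&(X<650)&(Y>260)&(Y<360)
deck=(abs(Z-45)<3)&(S<60)&(X>480)&(X<660)&(Y>140)&(Y<400)
cap=(abs(H-110)<14)&(S>90)&(X>560)&(Y>200)&(Y<330)&(Z>76)&(Z<88)
blk=(V<90)&(Z>109)&(Z<120)&(X>530)&(X<620)&(Y>190)&(Y<260)
for k,m in {"bar":red&(Z>108)&(Z<122),"head":red&(Z>80)&(Z<92),"deck":deck,"capac":cap,"black":blk}.items():
    q=P[m]
    if len(q)<4: print(k,len(q)); continue
    r=cv2.minAreaRect(q[:,:2].astype(np.float32)); print(k,len(q),np.round(r[0],1),np.round(r[1],1),round(r[2],1),"z",np.percentile(q[:,2],[2,50,98]).round(1))
to(576,311,89,-.063)
E
```

```text
bar 451 [576.8 310.8] [11.4 36.6] 86.3 z [112.4 114.  115.8]
head 868 [577.  310.6] [44.4 43.1] 87.9 z [84.7 86.2 87.7]
deck 12168 [554.3 269.8] [199.8 159.6] 86.5 z [43.3 45.  46.8]
capac 370 [619.3 258.9] [21.3 22.5] 41.2 z [78.6 81.  82.5]
black 480 [571.4 226.7] [12.7 36.8] 86.5 z [110.7 114.1 115.6]
pos [506.2 309.  247.3] yaw -0.065 j [ 0.49  0.37  1.33 -0.    1.44  2.12] shift tool mm [ 69.5  -6.5 158.3] turn -0.002
```

View pics/w3.png

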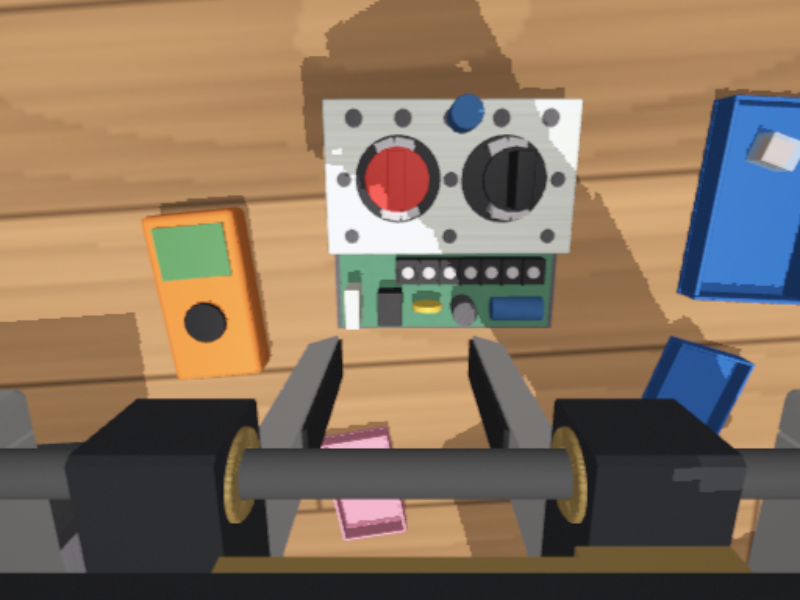

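Red cap at (397,180), black cap at (505,180), capacitor at (467,112). The red bar measures 37 x 11 mm, is centred at (577,311) and has its top at 114 mm, as it should.

Emit:
{"op": "arm_command", "data": {"plan": [[0.1,0.03,-0.003,0,0],[0.1,0.04,-0.0034,0.03,0],[0.1,0,0,0.05,0],[0.1,0,0,0.04,0],[0.1,0,0,0.025,0],[0.1,0,0,0.008,0],[0.1,0,0,0.003,0],[0.1,0,0,0,0],[0.1,0,0,0,0]]}}

```text
clock: 21.22
eef_pos: [576.6, 312.4, 92.4]
eef_rot: [-3.141, -0.001, -0.063]
wrist_force: [0.3, 0.3, -1.2]
finger_gap: 51.7
finger_force: 0.0
```

```bash
python3 -c "
from h import *
to(576.8,310.8,89,-.063)"
```

```text
pos [576.6 312.4  92.4] yaw -0.063 j [ 0.44  0.64  1.3  -0.    1.2   2.07] shift tool mm [0.3 1.6 3.4] turn -0.0
```

Emit:
{"op": "arm_command", "data": {"plan": [[0.1,0,0.0015,0.003,0],[-0.8,0,0,0,0],[-0.8,0,0,0,0],[-0.8,0,0,0,0],[-0.8,0,0,0,0],[-0.8,0,0,0,0],[-0.8,0,0,0,0],[-0.8,0,0,0.003,0],[-0.8,0,0,0.003,0],[-0.8,0,0,0.0025,0],[-0.8,0,0,0,0]], "newtons": 58}}

```text
clock: 22.6
eef_pos: [576.3, 310.8, 80.3]
eef_rot: [-3.141, -0.001, -0.063]
wrist_force: [-2.7, -1.4, 8.7]
finger_gap: 11.7
finger_force: 58.0
```

Emit:
{"op": "arm_command", "data": {"plan": [[-0.8,0,0,0.001,0],[-0.8,0,0,0,0],[-0.8,0,0,0,-0.1],[-0.8,0,0,0,-0.1],[-0.8,0,0,0,-0.1],[-0.8,0,0,0,0]]}}

```text
clock: 23.35
eef_pos: [576.8, 311.2, 79.9]
eef_rot: [-3.141, -0.002, 0.238]
wrist_force: [-0.0, -0.3, 9.3]
finger_gap: 11.1
finger_force: 58.0
```

```bash
python3 -c "
from h import *
s=manip.read_state(); print(s['moment'],s['wrist_force'])
to(576.8,310.8,79.5,1.2)"
```

```text
[-0.02967798  0.25506514  0.02962274] [-0.03287615 -0.27169902  9.2809608 ]
pos [576.8 311.2  79.9] yaw 0.238 j [0.44 0.65 1.32 0.   1.18 1.77] shift tool mm [-0.1  0.4  0.4] turn -0.962
```

Turning freely. I continue to about 75 degrees and lift a little.

Emit:
{"op": "arm_command", "data": {"plan": [[-0.8,0,0,0,-0.125],[-0.8,0,0,0,-0.125],[-0.8,0,0,0,-0.125],[-0.8,0,0,0,-0.125],[-0.8,0,0,0,-0.125],[-0.8,0,0,0,-0.125],[-0.8,0,0,0,-0.125],[-0.8,0,0,0,-0.125],[-0.8,0,0,0,0],[-0.8,0,0,-0.005,0],[-0.8,0,0,-0.006,0],[-0.8,0,0,-0.006,0],[-0.8,0,0,0,0]]}}

```text
clock: 24.98
eef_pos: [576.0, 310.7, 95.8]
eef_rot: [-3.141, 0.0, 1.237]
wrist_force: [0.7, -0.3, -1.3]
finger_gap: 11.9
finger_force: 58.0
```

Emit:
{"op": "arm_command", "data": {"plan": [[-0.8,0,0,-0.015,0],[-0.8,0,0,-0.025,0],[-0.8,0,0,-0.03,0],[-0.8,0,0,-0.02,0],[-0.8,0,0,-0.01,0],[-0.8,0,0,0,0]]}}

```text
clock: 25.72
eef_pos: [576.2, 310.8, 196.3]
eef_rot: [3.141, -0.0, 1.237]
wrist_force: [0.7, 0.7, -1.0]
finger_gap: 11.5
finger_force: 58.0
```

```bash
python3 - <<'E'
from h import *
to(505.4,-0.1,110)
print(manip.read_state()["finger_gap"])
c=cam("scene"); i=c["img"][170:330,190:400]; cv2.imwrite("pics/s4.png",cv2.resize(i,None,fx=3.6,fy=3.6))
E
```

```text
pos [576.2 310.8 196.3] yaw 1.237 j [ 0.44  0.54  1.2  -0.    1.4   0.77] shift tool mm [-317.    35.    86.1] turn None
11.467222820025416
```

View pics/s4.png

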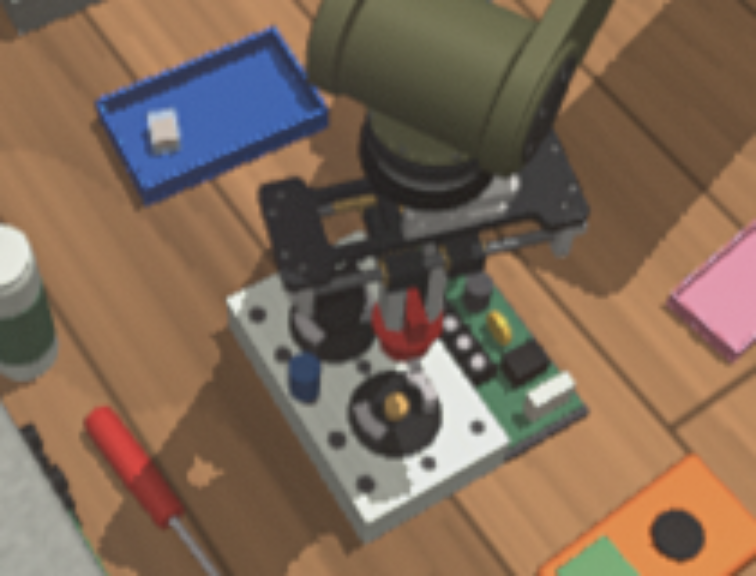

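The red cap hangs upright in the gripper at (408,320), the holder at (395,405) is empty, and the capacitor and black cap are undisturbed.

Emit:
{"op": "arm_command", "data": {"plan": [[-0.8,-0.017,0.002,0,0],[-0.8,-0.04,0.0045,0,0],[-0.8,-0.05,0.0055,0,0],[-0.8,-0.05,0.0055,0,0],[-0.8,-0.05,0.0055,0,0],[-0.8,-0.05,0.0055,0,0],[-0.8,-0.04,0.0045,0,0],[-0.8,-0.02,0.002,0.02,0],[-0.8,0,0,0.035,0],[-0.8,0,0,0.03,0],[-0.8,0,0,0,0],[-0.8,0,0,0,0]]}}

```text
clock: 27.28
eef_pos: [505.7, -0.2, 111.7]
eef_rot: [3.141, -0.0, 1.237]
wrist_force: [0.7, -0.1, -1.3]
finger_gap: 11.5
finger_force: 58.0
```

```bash
python3 - <<'E'
from h import *
to(505.4,-0.1,37)
c=cam("wrist"); cv2.imwrite("pics/w5.png",cv2.resize(c["img"],(800,600)))
d=cam("scene"); P=d["P"]; hsv=cv2.cvtColor(d["img"],cv2.COLOR_BGR2HSV); H,S,V=[hsv[...,k].astype(int) for k in range(3)]
m=((H<8)|(H>172))&(S>130)&(P[...,0]>440)&(P[...,0]<570)&(abs(P[...,1])<70)&(P[...,2]>20)
q=P[m]; print(len(q),np.percentile(q,[1,50,99],axis=0).round(1))
E
```

```text
pos [ 5.057e+02 -2.000e-01  1.117e+02] yaw 1.237 j [-0.07  0.3   1.75 -0.    1.09  0.26] shift tool mm [-0.  -0.3 74.7] turn None
146 [[489.9 -14.5  88. ]
 [512.1  13.3 112.2]
 [527.1  24.5 141.6]]
```

View pics/w5.png

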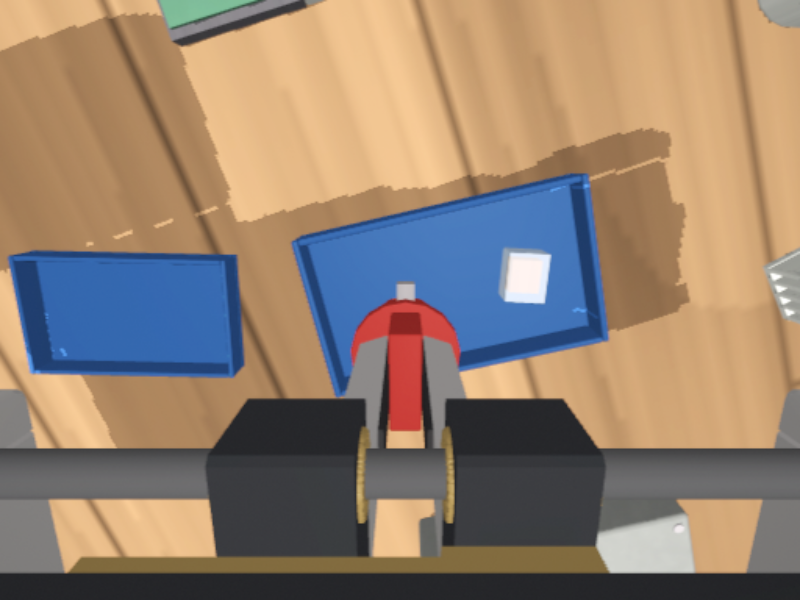

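The cap is upright, with its bar at (405,370). It is over the large blue tray, and the relay is well clear at (525,275).

Emit:
{"op": "arm_command", "data": {"plan": [[-0.8,0,0,0.02,0],[-0.8,0,0,0.025,0],[-0.8,0,0,0.015,0],[-0.8,0,0,0.007,0],[-0.8,0,0,0.003,0],[-0.8,0,0,0,0],[-0.8,0,0,0,0]]}}

```text
clock: 28.25
eef_pos: [505.6, -0.2, 41.4]
eef_rot: [3.141, -0.0, 1.237]
wrist_force: [0.3, -0.5, -1.1]
finger_gap: 11.6
finger_force: 58.0
```

Emit:
{"op": "arm_command", "data": {"plan": [[-0.8,0,0,0.0015,0],[-0.8,0,0,0.0015,0],[-0.8,0,0,0,0]]}}

```text
clock: 28.62
eef_pos: [505.2, -0.2, 37.7]
eef_rot: [-3.141, 0.0, 1.237]
wrist_force: [0.1, 0.5, -1.4]
finger_gap: 11.5
finger_force: 58.0
```

Emit:
{"op": "arm_command", "data": {"plan": [[-0.8,0,0,0.0007,0],[-0.8,0,0,0.0007,0],[-0.8,0,0,0,0]]}}

```text
clock: 29.0
eef_pos: [505.3, -0.2, 36.4]
eef_rot: [-3.141, 0.0, 1.237]
wrist_force: [-0.3, 0.9, -0.6]
finger_gap: 11.2
finger_force: 58.0
```

Emit:
{"op": "arm_command", "data": {"plan": [[-0.8,0,0,0.0007,0],[-0.8,0,0,0,0],[-0.8,0,0,0,0]]}}

```text
clock: 29.38
eef_pos: [505.4, -0.2, 36.1]
eef_rot: [3.141, -0.0, 1.237]
wrist_force: [-2.0, 0.2, 5.2]
finger_gap: 11.6
finger_force: 58.0
```

Contact with the floor. I release gently and rise.

Emit:
{"op": "arm_command", "data": {"plan": [[-0.8,0,0,0,0],[-0.5,0,0,0,0],[-0.2,0,0,0,0],[-0.1,0,0,0,0],[-0.1,0,0,0,0],[-0.1,0,0,-0.01,0],[-0.1,0,0,-0.03,0],[-0.1,0,0,-0.05,0],[-0.1,0,0,-0.05,0],[-0.1,0,0,-0.03,0],[-0.1,0,0,0,0]], "newtons": 10}}

```text
clock: 30.75
eef_pos: [506.1, -0.2, 208.3]
eef_rot: [3.137, -0.001, 1.237]
wrist_force: [-0.0, -0.8, -0.9]
finger_gap: 42.1
finger_force: 0.0
```

```bash
python3 - <<'E'
from h import *
c=cam("scene"); i=c["img"][90:330,150:400]; cv2.imwrite("pics/s6.png",cv2.resize(i,None,fx=2.5,fy=2.5))
P=c["P"]; hsv=cv2.cvtColor(c["img"],cv2.COLOR_BGR2HSV); H,S,V=[hsv[...,k].astype(int) for k in range(3)]
m=((H<8)|(H>172))&(S>130)&(P[...,0]>440)&(P[...,0]<570)&(abs(P[...,1])<70)
q=P[m]; print(len(q),np.percentile(q,[1,50,99],axis=0).round(1), manip.read_state()["finger_gap"])
E
```

```text
185 [[485.4 -53.5  13.8]
 [510.4   7.5  36.4]
 [540.   23.6 482.2]] 42.37605731595961
```

View pics/s6.png

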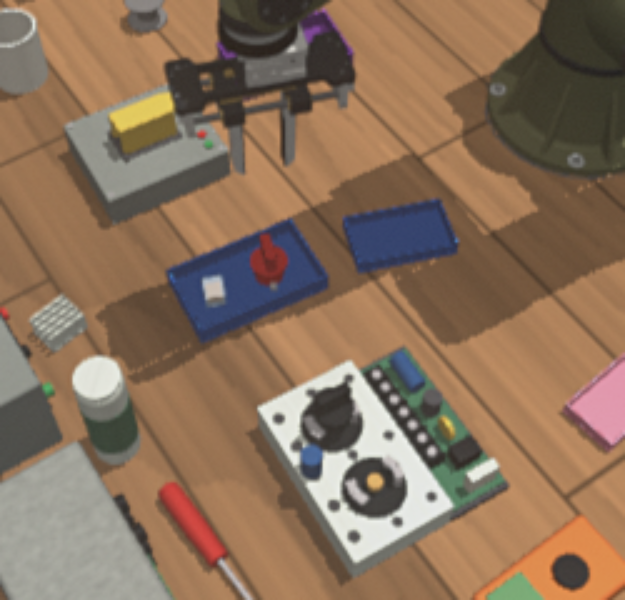

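The cap stands upright in the tray at (268,265) beside the relay at (213,290). The guard is closed at (143,122), and the black cap is locked at (332,410).

```bash
python3 -c "
from h import *
print(ticket.sign_off())"
```

```text
the job is handed in; nothing more can be done
None
```

The toggle is off and the guard closed over it, and the red cap stands upright on the blue tray floor beside the relay, with the black cap still locked; I handed the job in at about 31 s.

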